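# Snap two canister lids shut

## Task

Seal the two storage canisters: push the orange lever on each lid over and down until it snaps flat and stays locked, in either order. Only push the levers with the fingers: lift nothing, and do not disturb the spice jars, the pepper mill or the mug.

Things in the scene. Friction and masses are not known exactly. Their poses are not given: they have to be found in the camera images.
- tall_canister: the tall blue canister, 112 x 112 mm square, 130 mm high to its rim (about 145 mm to the top of its white lid), held firmly to the worktop by its rubber suction feet (it does not shift, though it stands somewhere else each time). Origin at the centre of its underside, z up; its lever's hinge lies towards its own -x edge, and the lever falls forward to its own +x when it is pushed shut
- tall_canister_hinge (a point): the hinge axis of the orange lever on the tall canister's lid: 40 mm to the canister's own -x side of the lid's centre, 6 mm above the lid's top. It does not move on the canister
- tall_canister_tip (a point): the free end of the tall canister's orange lever, middle of its width, on its upper (ribbed) face. The lever is a flat bar 36 mm wide and 8 mm thick; its end lies 76 mm from the hinge
- tall_canister_lever (a joint): how far the tall canister's lever has been turned shut, rad: 1.3 is flat on the lid and locked, about 0 is standing open (1.3 rad above flat), -0.1 its open stop. A spring strut under the lever works over-centre: the lever stands open by itself, resists as it is pushed over (at most about 5 N, 55 mm from the hinge), passes its dead point at about 0.85 and then snaps on to 1.3 by itself and stays; let go before the dead point it springs back open
- low_canister: the low white canister, 112 x 112 mm square, 95 mm high to its rim (about 110 mm to the top of its white lid), held firmly to the worktop by its rubber suction feet (it does not shift, though it stands somewhere else each time). Origin at the centre of its underside, z up; its lever's hinge lies towards its own -x edge, and the lever falls forward to its own +x when it is pushed shut
- low_canister_hinge (a point): the hinge axis of the orange lever on the low canister's lid: 40 mm to the canister's own -x side of the lid's centre, 6 mm above the lid's top. It does not move on the canister
- low_canister_tip (a point): the free end of the low canister's orange lever, middle of its width, on its upper (ribbed) face. The lever is a flat bar 36 mm wide and 8 mm thick; its end lies 76 mm from the hinge
- low_canister_lever (a joint): how far the low canister's lever has been turned shut, rad: 1.3 is flat on the lid and locked, about 0 is standing open (1.3 rad above flat), -0.1 its open stop. A spring strut under the lever works over-centre: the lever stands open by itself, resists as it is pushed over (at most about 5 N, 55 mm from the hinge), passes its dead point at about 0.85 and then snaps on to 1.3 by itself and stays; let go before the dead point it springs back open
- spice_white: spice jar with a white cap, 47 x 47 x 98 mm, loose, in front of and between the canisters; bystander, origin at the centre of its underside
- spice_red: spice jar with a red cap, 45 x 45 x 106 mm, loose, behind the canisters; bystander, origin at the centre of its underside
- pepper_mill: wooden pepper mill, 58 x 58 x 170 mm, loose, behind the canisters; bystander, origin at the centre of its underside
- mug_tea: white mug with a small leaf pattern, 92 x 127 x 95 mm, loose, behind the canisters; bystander, origin at the centre of its underside
Not all that is in view belongs to the job. Leave any red look-alike of the low_canister alone.

How it is judged:
By the outcome, as a careful person would: the job done as asked, in the order asked, and still so for the second after the job is handed in, with the robot touching nothing.
It also fails if it takes over 42 s, if anything falls off the work surface, if the arm or the gripper's body presses on something with over 40 N, if the wrist force passes 120 N, or if a joint passes its speed limit or range.

## Robot

A 6-joint arm with a two-finger parallel gripper is mounted at the origin on a cart in front of the work surface, level with it; the furniture and walls round the work are solid. World frame = base frame: x ahead of the robot, y to its left, z up, the work surface at z = 0. Lengths are in m, angles in rad, forces in N, time in s.
With the tool pointing down it reaches from about 0.35 to 1 m from the base axis. Payload 7.1 kg.
Tool frame: the origin (TCP) lies on the front face of the gripper's body, between the roots of the fingers; the fingertips stand 73 mm ahead of it and the grasp point (between the pads) lies 54 mm ahead of it; z points along the fingers, y is the line along which they close (so a half turn about z gives the same grasp; the last joint's range is limited). The gripper opens to 85 mm and grips with 20 to 120 N. Pads are 22 mm wide; open, the fingers measure 114 mm over their backs; the gripper's body (76 mm by 85 mm) begins 54 mm behind the grasp point. The pads swing forward as they close: fully open they stand 13 mm farther back than shut.
Start: joints at [-1.156, 0.423, 1.63, -0, 1.089, -0.019], TCP at [0.263, -0.567, 0.304] pointing down, gripper open.
Joint ranges: [-3, 3], [-0.9, 2.11], [0.09, 2.58], [-1.31, 4.45], [0.11, 2.69], [-2.54, 2.54]. Speed limits (rad/s): [2.39, 2.39, 3.01, 3.14, 3.14, 3.14].

## Interface

Orientations are given as a rotation vector (axis times angle).
In Python, from station import env, optics, finish_job gives the robot as it stands.
- The arm moves only by the shell command python3 -m pendant 'ROWS' [FORCE]. ROWS is JSON, a list of rows, each a list of 7 numbers: the turn, a rotation vector about the tool's x, y, z in units of 5 degrees (1.0 is 5 degrees), then the shift along the tool's x, y, z in units of 40 mm (1.0 is 40 mm), then the opening, from 0 (shut) to 1 (fully open). A call has 1 to 20 rows; each row is the pose to reach, as a shift and turn from the pose commanded when the call began, along the tool's axes at that moment; what a row does not reach only later rows make up. A row lasts 1/10 s, in which the tool goes at most 50 mm and 8.59 degrees, less where a joint would pass 70% of its speed; a pose out of reach is approached as far as the arm can. A call with a gripper value outside its range is refused whole. The fingers move at their own pace and stop on an object; FORCE is the grip in N (left out, the last holds). Time passes only in rows, so rows that repeat a pose let the fingers close. It gives the time, the measured TCP pose, the force, the opening and the grip force at its end, in the units of the state.
- env.state(): the state, without advancing time (a new reading comes with each control period).
- optics.snapshot(name): name is "scene" or "top" or "wrist"; returns the picture (384x512x3 uint8, red, green, blue); there is no depth.
- optics.get_calibration(name): a dict with "mtx" (3x3 intrinsics, pixels), "T" (4x4, takes a point from camera to world coordinates). Camera axes: x right, y up, looking along -z (the intrinsics and any distortion apply to the point x, -y, -z); pixel columns grow to the right and rows downward; lengths in m; the calibration is good to about 2 mm. The wrist camera is an equidistant fisheye: a pixel r from the principal point sees the ray r / f radians off the axis. A picture is of the moment at which its call begins: read the wrist's pose just before it. get_calibration takes no time and is no camera call; for the wrist camera it gives the pose at the moment of the call.
- finish_job(): hands the job in; it is judged then, once.
The state is a dict: "clock": time; "joint_positions": joint angles; "qvel": joint speeds; "joint_efforts": joint torques, N m; "ee_pos": TCP position; "eef_rot": TCP orientation; "ft_force": force on the tool from outside, world axes, zero at the start; "torque": the same for the moment, N m; "opening": finger opening in m; "finger_force": force on a finger pad.
Only numpy, scipy, OpenCV 4.12 (cv2) and the standard library are available. Lean on these libraries where they do the work, as an engineer would, in place of code of your own. Each camera call takes 0.05 s, during which the arm holds its last target. There are 200 camera calls.

## Working session

There is one attempt and no reset: what is moved stays moved. The work goes in short steps, Python scripts to look and compute and a shell command to move; the robot and the scene stay as the last step left them, time stands still between calls to the robot, and variables do not carry over. Pictures are saved under pics/ and viewed, at most 10 in all, crops included, and the job is handed in when it is done.

```bash
mkdir -p pics; python3 - <<'E'
from station import env, optics
import cv2,numpy as np
a=optics.snapshot("scene");b=optics.snapshot("top")
np.save("scene.npy",a);np.save("top.npy",b)
cv2.imwrite("pics/scene.png",cv2.cvtColor(a,4));cv2.imwrite("pics/top.png",cv2.cvtColor(b,4))
for n in("scene","top"):
  c=optics.get_calibration(n);print(n,{k:np.round(v,3).tolist() if k in("mtx","T") else v for k,v in c.items()})
s=env.state();print(s["ee_pos"],s["eef_rot"],s["clock"])
E
```

```text
scene {'mtx': [[446.173, 0.0, 258.958], [0.0, 446.173, 195.138], [0.0, 0.0, 1.0]], 'T': [[-0.957, 0.182, -0.226, 0.241], [-0.29, -0.574, 0.766, 1.262], [0.01, 0.798, 0.602, 0.85], [0.0, 0.0, 0.0, 1.0]]}
top {'mtx': [[397.619, 0.0, 251.256], [0.0, 397.619, 193.28], [0.0, 0.0, 1.0]], 'T': [[0.038, 0.973, -0.226, 0.235], [-0.999, 0.036, -0.012, 0.358], [-0.004, 0.226, 0.974, 1.363], [0.0, 0.0, 0.0, 1.0]]}
[ 0.26257908 -0.56674095  0.30322564] [-3.06666284e+00 -6.75771256e-01  3.86044823e-04] 0.1
```

View pics/scene.png

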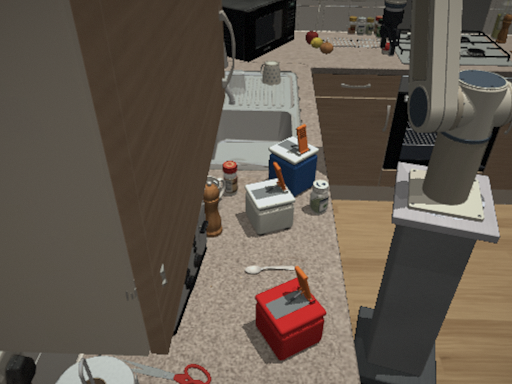

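View pics/top.png

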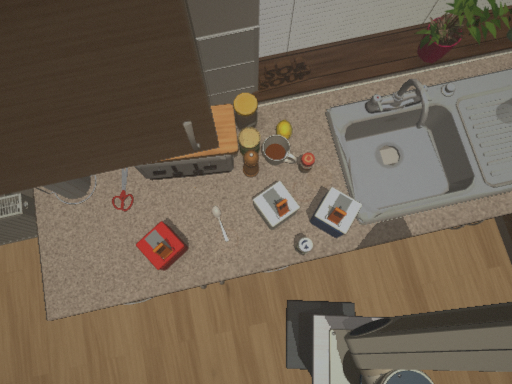

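The scene view shows the blue canister at about (293,165), the low white one at (270,205) and the red look-alike at (290,315). In the top view they are at (338,212), (276,205) and (162,245). Next I measure the lids and levers.

```bash
cat > h.py <<'E'
import numpy as np,cv2
from station import env,optics
def ray(n,uv,z):
    c=optics.get_calibration(n);K=c["mtx"];T=c["T"];u,v=uv
    d=T[:3,:3]@np.array([(u-K[0,2])/K[0,0],-(v-K[1,2])/K[1,1],-1]);o=T[:3,3]
    return o+d*(z-o[2])/d[2]
E
python3 - <<'E'
from h import *
a=np.load("scene.npy");b=np.load("top.npy")
for nm,im,boxes in(("top",b,[("tall",310,180,368,240,.145),("low",248,178,304,232,.11)]),("scene",a,[("tall",265,132,320,172,.145),("low",240,158,297,212,.11)])):
  hsv=cv2.cvtColor(im,cv2.COLOR_RGB2HSV)
  for k,x0,y0,x1,y1,z in boxes:
    h=hsv[y0:y1,x0:x1]
    o=cv2.inRange(h,(3,140,90),(18,255,255));w=cv2.inRange(h,(0,0,185),(180,45,255))
    for lab,m in(("lid",w|o if nm=="top" else w),("lev",o)):
      cs=cv2.findContours(m,cv2.RETR_EXTERNAL,cv2.CHAIN_APPROX_NONE)[0]
      c=max(cs,key=cv2.contourArea)+[x0,y0]
      r=cv2.minAreaRect(c);p=cv2.boxPoints(r)
      print(nm,k,lab,np.round(r[0],1),np.round(r[1],1),np.round(p,1).tolist())
      if lab=="lid": 
        q=np.array([ray(nm,x,z) for x in p]);print(np.round(q[:,:2],3).tolist(),q.mean(0).round(3),np.linalg.norm(q-np.roll(q,1,0),axis=1).round(3))
c1=cv2.resize(b[175:250,240:375],None,fx=5.9,fy=5.9,interpolation=2);c2=cv2.resize(a[115:240,230:340],None,fx=4,fy=4,interpolation=2)
cv2.imwrite("pics/c1.png",cv2.cvtColor(c1,4));cv2.imwrite("pics/c2.png",cv2.cvtColor(c2,4))
E
```

```text
top tall lid [336.6 215.5] [11.6 14.8] [[327.6000061035156, 217.89999389648438], [336.3999938964844, 206.10000610351562], [345.70001220703125, 213.0], [336.79998779296875, 224.89999389648438]]
[[0.448, 0.134], [0.486, 0.106], [0.465, 0.078], [0.427, 0.106]] [0.457 0.106 0.145] [0.035 0.047 0.035 0.047]
top tall lev [336.6 215.5] [11.6 14.8] [[327.6000061035156, 217.89999389648438], [336.3999938964844, 206.10000610351562], [345.70001220703125, 213.0], [336.79998779296875, 224.89999389648438]]
top low lid [282.5 207. ] [14.2 11.1] [[275.0, 202.0], [285.5, 198.5], [290.0, 212.0], [279.5, 215.5]]
[[0.499, 0.296], [0.512, 0.263], [0.469, 0.248], [0.456, 0.281]] [0.484 0.272 0.11 ] [0.046 0.036 0.046 0.036]
top low lev [282.5 207. ] [14.2 11.1] [[275.0, 202.0], [285.5, 198.5], [290.0, 212.0], [279.5, 215.5]]
scene tall lid [293.2 151.9] [47.1 18. ] [[269.1000061035156, 159.1999969482422], [270.29998779296875, 141.1999969482422], [317.29998779296875, 144.60000610351562], [316.0, 162.60000610351562]]
[[0.529, 0.189], [0.553, 0.087], [0.409, 0.062], [0.393, 0.164]] [0.471 0.125 0.145] [0.138 0.105 0.146 0.104]
scene tall lev [302.3 141.9] [21.4  8.9] [[296.20001220703125, 132.10000610351562], [304.8999938964844, 130.6999969482422], [308.5, 151.8000030517578], [299.70001220703125, 153.1999969482422]]
scene low lid [269.9 192.1] [24.9 44.5] [[245.5, 184.8000030517578], [288.8999938964844, 175.10000610351562], [294.29998779296875, 199.5], [250.89999389648438, 209.10000610351562]]
[[0.57, 0.286], [0.464, 0.201], [0.422, 0.311], [0.521, 0.386]] [0.494 0.296 0.11 ] [0.111 0.136 0.117 0.125]
scene low lev [280.2 174.6] [28.8  5.4] [[272.29998779296875, 162.3000030517578], [277.29998779296875, 160.3000030517578], [288.0, 187.0], [283.0, 189.0]]
```

View pics/c1.png

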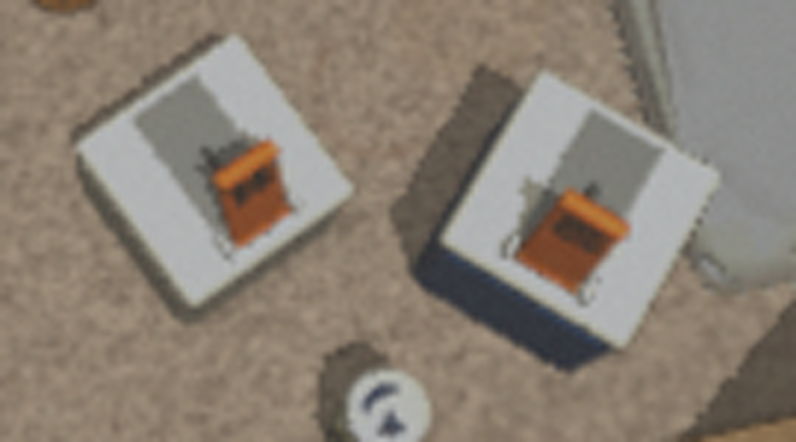

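View pics/c2.png

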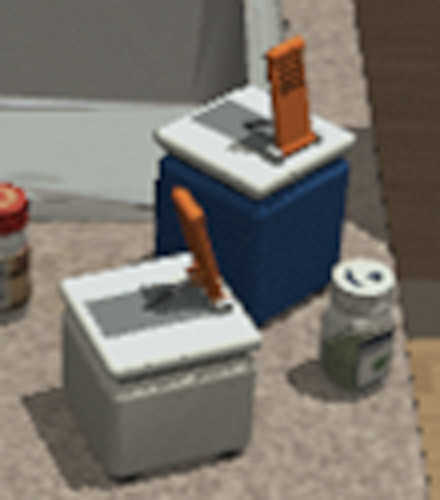

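In the top crop, the low lid's corners are at (235,37), (352,187), (190,308) and (78,148), and its lever hinges at the lower-right edge. The tall lid's corners are at (545,72), (718,180), (625,348) and (440,245), with its hinge at the lower-left edge. The grey strips show which way each lever falls.

```bash
cat >> h.py <<'E'
C={"low":([(235,37),(352,187),(190,308),(78,148)],.110),"tall":([(545,72),(718,180),(625,348),(440,245)],.145)}
def can(k):
    P,z=C[k];q=np.array([ray("top",(240+u/5.9-.5,175+v/5.9-.5),z) for u,v in P])
    c=q.mean(0)
    if k=="low": d=(q[0]+q[3]-q[1]-q[2])   # +x toward upper-left
    else: d=(q[0]+q[1]-q[2]-q[3])
    yaw=np.arctan2(d[1],d[0]);return q,c,yaw
E
python3 - <<'E'
from h import *
for k in C:
  q,c,y=can(k);ex=np.array([np.cos(y),np.sin(y),0])
  hg=c-.04*ex+[0,0,.006];t=hg+.076*(ex*np.cos(1.3)+np.array([0,0,1])*np.sin(1.3))
  print(k,c.round(3),np.degrees(y).round(1),np.linalg.norm(q-np.roll(q,1,0),axis=1).round(3),"hinge",hg.round(3),"tip",t.round(3))
  for n in("top","scene"):
    cal=optics.get_calibration(n);
    for p in(hg,t):
      x=np.linalg.inv(cal["T"])@np.r_[p,1];K=cal["mtx"];print(n,(K[0,2]+K[0,0]*x[0]/-x[2]).round(1),(K[1,2]+K[1,1]*x[1]/x[2]).round(1))
for n,uv in(("spice_white",(240+390/5.9,175+405/5.9)),):print(n,ray("top",uv,.098))
for uv in((307,155),):print("red",ray("top",uv,.106))
print("mill",ray("top",(251,158),.17))
E
```

```text
low [0.496 0.294 0.11 ] 37.5 [0.107 0.105 0.111 0.107] hinge [0.464 0.269 0.116] tip [0.48  0.282 0.189]
top 283.3 212.8
top 281.1 203.1
scene 283.0 186.5
scene 277.3 166.0
tall [0.473 0.101 0.145] -29.7 [0.111 0.106 0.104 0.109] hinge [0.439 0.121 0.151] tip [0.456 0.111 0.224]
top 332.2 220.7
top 340.5 210.8
scene 304.0 150.9
scene 300.6 126.8
spice_white [0.37083718 0.19386223 0.098     ]
red [0.66344028 0.19380774 0.106     ]
mill [0.6253303  0.37796602 0.17      ]
```

```bash
cat >> h.py <<'E'
from scipy.spatial.transform import Rotation as R
def rows(k,sh):
    q,c,y=can(k);ex=np.array([np.cos(y),np.sin(y),0]);hg=c-.04*ex+[0,0,.006]
    s=env.state();R0=R.from_rotvec(s["eef_rot"]);p=np.array(s["ee_pos"])
    Rt=R.from_matrix(np.c_[np.cross(ex,[0,0,-1]),ex,[0,0,-1]])
    print("turn",((R0.inv()*Rt).as_rotvec()/np.radians(5)).round(2),"op",s["opening"],"F",s["ft_force"],"t",s["clock"])
    for a,h in sh:
        t=hg+ex*a/1e3+[0,0,h/1e3+.073];print((a,h),t.round(3),(R0.inv().apply(t-p)/.04).round(2))
E
python3 -c "
from h import *
rows('tall',[(-40,110),(-27,52)])"
```

```text
turn [-0.02 -0.01 -7.1 ] op 0.08559971309972747 F [-0.37377863  0.95544825  0.97653646] t 0.1
(-40, 110) [0.404 0.141 0.334] [ 10.64 -14.56  -0.75]
(-27, 52) [0.415 0.134 0.276] [ 10.83 -14.3    0.7 ]
```

```bash
python3 -m pendant '[[0,0,-1,1,-1.3,-0.9,0],[0,0,-2,2,-2.7,-0.9,0],[0,0,-3,3,-4,-0.9,0],[0,0,-4,4,-5.4,-0.9,0],[0,0,-5,5,-6.8,-0.9,0],[0,0,-6,6,-8.2,-0.9,0],[0,0,-7,7,-9.5,-0.9,0],[0,0,-7.1,8,-11,-0.9,0],[0,0,-7.1,9,-12.3,-0.9,0],[0,0,-7.1,10,-13.6,-0.8,0],[0,0,-7.1,10.64,-14.56,-0.75,0],[0,0,-7.1,10.64,-14.56,-0.75,0],[0,0,-7.1,10.64,-14.56,-0.75,0],[0,0,-7.1,10.64,-14.56,-0.75,0],[0,0,-7.1,10.64,-14.56,-0.75,0],[0,0,-7.1,10.64,-14.56,-0.75,0],[0,0,-7.1,10.64,-14.56,-0.75,0],[0,0,-7.1,10.64,-14.56,-0.75,0]]' 60
python3 -c "
from h import *
im=optics.snapshot('scene');cv2.imwrite('pics/s2.png',cv2.cvtColor(cv2.resize(im[60:260,200:420],None,fx=2.7,fy=2.7),4))
rows('tall',[(-27,52),(-5,52),(9,50),(21,42),(31,31),(37,18),(40,9),(40,60)])"
```

```text
clock: 1.9
ee_pos: [0.4037, 0.1396, 0.3337]
eef_rot: [2.716, 1.579, -0.001]
ft_force: [0.2, 0.1, 0.8]
opening: 0.0001
finger_force: 0.0
turn [-0.    0.01 -0.01] op -6.097015240456138e-05 F [-0.14750671 -0.72128087  0.48194062] t 1.95
(-27, 52) [0.415 0.134 0.276] [0.03 0.31 1.44]
(-5, 52) [0.434 0.123 0.276] [0.03 0.86 1.44]
(9, 50) [0.447 0.116 0.274] [0.03 1.21 1.49]
(21, 42) [0.457 0.111 0.266] [0.03 1.51 1.69]
(31, 31) [0.466 0.106 0.255] [0.03 1.76 1.97]
(37, 18) [0.471 0.103 0.242] [0.04 1.91 2.29]
(40, 9) [0.473 0.101 0.233] [0.04 1.99 2.52]
(40, 60) [0.473 0.101 0.284] [0.03 1.99 1.24]
```

View pics/s2.png

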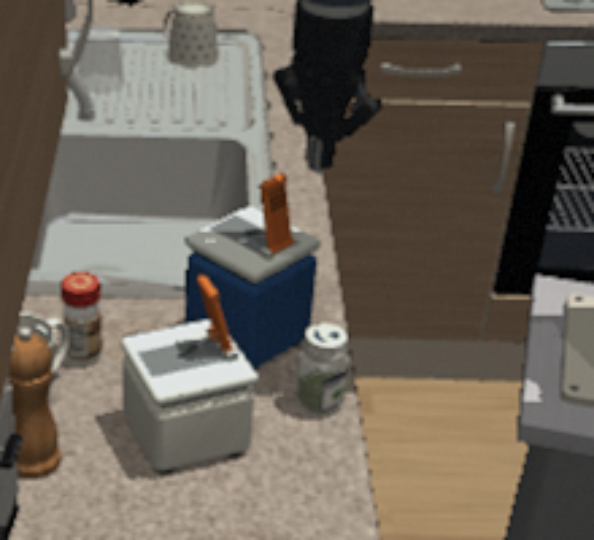

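The shut gripper, fingertips at about (320,165), hangs behind and above the tall lever (top at (275,180)), as planned. Next I push along the arc.

```bash
python3 -m pendant '[[0,0,0,0.03,0.31,0.7,0],[0,0,0,0.03,0.31,1.44,0],[0,0,0,0.03,0.31,1.44,0],[0,0,0,0.03,0.6,1.44,0],[0,0,0,0.03,0.86,1.44,0],[0,0,0,0.03,1.05,1.45,0],[0,0,0,0.03,1.21,1.49,0],[0,0,0,0.03,1.36,1.58,0],[0,0,0,0.03,1.51,1.69,0],[0,0,0,0.03,1.64,1.83,0],[0,0,0,0.03,1.76,1.97,0],[0,0,0,0.03,1.85,2.13,0],[0,0,0,0.03,1.91,2.29,0],[0,0,0,0.03,1.99,2.4,0],[0,0,0,0.03,1.99,2.52,0],[0,0,0,0.03,1.99,2.52,0]]'
```

```text
clock: 3.55
ee_pos: [0.4734, 0.1018, 0.2322]
eef_rot: [-2.715, -1.579, 0.003]
ft_force: [0.2, 0.4, 0.5]
opening: -0.0001
finger_force: 0.0
```

```bash
python3 -m pendant '[[0,0,0,0,0,-1,0],[0,0,0,0,0,-2.2,0],[0,0,0,0,0,-2.8,0],[0,0,0,0,0,-2.8,0]]'
python3 -c "
from h import *
im=optics.snapshot('scene');cv2.imwrite('pics/s3.png',cv2.cvtColor(cv2.resize(im[60:260,200:420],None,fx=2.7,fy=2.7),4))
rows('low',[(-40,130),(-27,52),(-5,52),(9,50),(21,42),(31,31),(37,18),(40,9)])"
```

```text
clock: 3.95
ee_pos: [0.4755, 0.1024, 0.3491]
eef_rot: [2.713, 1.578, 0.011]
ft_force: [0.6, 0.8, -0.7]
opening: -0.0003
finger_force: 0.0
turn [ 5.000e-02 -1.000e-02 -1.343e+01] op 1.4246881577545126e-05 F [ 0.11601429  0.22542131 -0.89782691] t 4.0
(-40, 130) [0.432 0.245 0.319] [ 2.58 -2.68  0.7 ]
(-27, 52) [0.443 0.253 0.241] [ 2.88 -2.56  2.65]
(-5, 52) [0.46  0.266 0.241] [ 3.38 -2.35  2.65]
(9, 50) [0.471 0.275 0.239] [ 3.71 -2.22  2.7 ]
(21, 42) [0.481 0.282 0.231] [ 3.98 -2.1   2.9 ]
(31, 31) [0.489 0.288 0.22 ] [ 4.21 -2.    3.18]
(37, 18) [0.493 0.292 0.207] [ 4.35 -1.95  3.5 ]
(40, 9) [0.496 0.294 0.198] [ 4.42 -1.92  3.73]
```

View pics/s3.png

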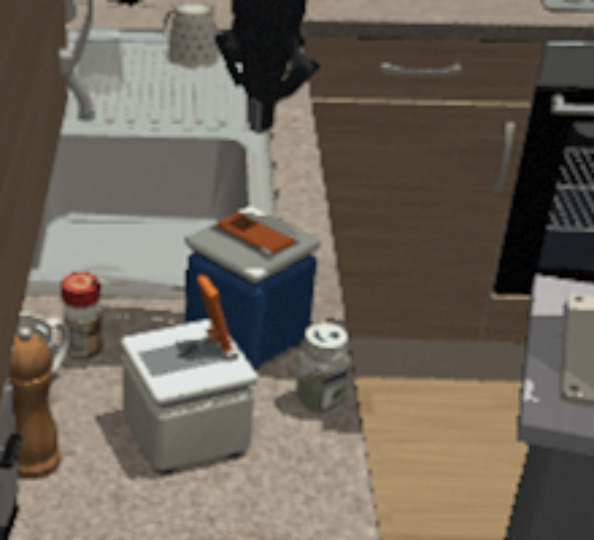

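The tall lever lies flat at (255,232). Next, the low canister: go above its start point while turning 67°.

```bash
python3 -m pendant '[[0,0,-1.6,0.3,-0.4,0,0],[0,0,-3.2,0.7,-0.8,0,0],[0,0,-4.8,1,-1.2,0,0],[0,0,-6.4,1.4,-1.5,0,0],[0,0,-8,1.7,-1.9,0,0],[0,0,-9.6,2,-2.2,0.2,0],[0,0,-11.2,2.3,-2.5,0.4,0],[0,0,-12.8,2.58,-2.68,0.7,0],[0,0,-13.43,2.58,-2.68,0.7,0],[0,0,-13.43,2.58,-2.68,0.7,0],[0,0,-13.43,2.58,-2.68,0.7,0]]'
python3 -c "
from h import *
rows('low',[(-27,52),(-5,52),(9,50),(21,42),(31,31),(37,18),(40,9)])"
```

```text
clock: 5.1
ee_pos: [0.4313, 0.2444, 0.3162]
eef_rot: [-1.391, -2.816, 0.002]
ft_force: [0.1, 0.1, 0.2]
opening: -0.0001
finger_force: 0.0
turn [-0.02 -0.   -0.02] op -0.00011106103652618286 F [0.06964739 0.0675868  0.1699983 ] t 5.1
(-27, 52) [0.443 0.253 0.241] [-0.    0.36  1.88]
(-5, 52) [0.46  0.266 0.241] [-0.    0.91  1.88]
(9, 50) [0.471 0.275 0.239] [-0.    1.26  1.93]
(21, 42) [0.481 0.282 0.231] [-0.    1.56  2.13]
(31, 31) [0.489 0.288 0.22 ] [-0.    1.81  2.4 ]
(37, 18) [0.493 0.292 0.207] [0.   1.96 2.73]
(40, 9) [0.496 0.294 0.198] [0.   2.04 2.95]
```

```bash
python3 -m pendant '[[0,0,0,0,0.36,1,0],[0,0,0,0,0.36,1.88,0],[0,0,0,0,0.36,1.88,0],[0,0,0,0,0.65,1.88,0],[0,0,0,0,0.91,1.88,0],[0,0,0,0,1.1,1.89,0],[0,0,0,0,1.26,1.93,0],[0,0,0,0,1.42,2.02,0],[0,0,0,0,1.56,2.13,0],[0,0,0,0,1.69,2.26,0],[0,0,0,0,1.81,2.4,0],[0,0,0,0,1.9,2.57,0],[0,0,0,0,1.96,2.73,0],[0,0,0,0,2.04,2.85,0],[0,0,0,0,2.04,2.95,0],[0,0,0,0,2.04,2.95,0]]'
python3 -m pendant '[[0,0,0,0,0,-1,0],[0,0,0,0,0,-2.2,0],[0,0,0,0,0,-3.3,0],[0,0,0,0,0,-4,0],[0,0,0,0,0,-4,0],[0,0,0,0,0,-4,0]]'
python3 -c "
from h import *
im=optics.snapshot('scene');cv2.imwrite('pics/s4.png',cv2.cvtColor(cv2.resize(im[60:260,200:420],None,fx=2.7,fy=2.7),4))"
```

```text
clock: 6.7
ee_pos: [0.496, 0.2941, 0.1982]
eef_rot: [-1.389, -2.817, 0.002]
ft_force: [-0.5, -0.3, -0.1]
opening: 0.0002
finger_force: 0.0
clock: 7.3
ee_pos: [0.4963, 0.2942, 0.3597]
eef_rot: [1.389, 2.817, 0.002]
ft_force: [0.9, 0.2, -2.1]
opening: 0.0002
finger_force: 0.0
```

View pics/s4.png

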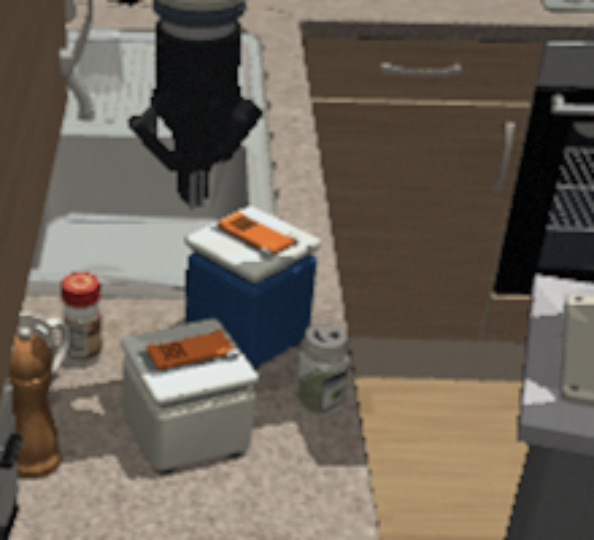

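Both levers lie flat, at (255,232) and (192,348). The jars, mill and mug have not moved, and the gripper is clear.

```bash
python3 -c "
from station import finish_job
print(finish_job())"
```

```text
the job is handed in; nothing more can be done
None
```

Both canister levers were pushed over and lay flat on their lids in the last picture. The jars, pepper mill and mug looked unmoved, and I handed the job in at about 7.4 s on the robot's clock; no verdict came back.

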